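# Set the price drum to 4 and lock it

## Task

Set the price unit among the tins on the counter: stroke its rubber thumbwheel, pressing gently (the sprung wheel must never bear more than 16 N), until the 4 stands in the middle of the number window. Then slide the lock bolt fully home so that the drum is locked on the 4, and leave the tins and other things around it where they stand.

Things in the scene. Friction and masses are not known exactly. Their poses are not given: they have to be found in the camera images.
- unit: Grey price unit, a box fixed to the counter; flat cover 100 mm above it. Origin: on the counter under the drum's axis. x points away from the side with the blank card (roughly away from the robot), y along the drum's axis, z up. Spans x -65..65, y -130..95 mm. In the cover: wheel slot (y 45..75, x -44..44), number window (y -20..26, x -11..11), bolt tab (around y -80). Its foot juts out 7 mm.
- slot (a point): Middle of the thumbwheel's slot, level with the cover (unit x 0, y 60, z 100 mm). The rubber thumbwheel (radius 52 mm, 24 mm wide, axis along unit y) stands up here, crown at x 0, 11 to 21 mm above the cover: this differs and is not measured, so feel for it. Stroke it along unit x from above, e.g. with shut fingertips. It stays where left.
- crown (a point): Point 16 mm above slot, the mean height of the wheel's crown; the true crown is up to 5 mm higher or lower. The wheel rides on a spring that yields straight down by 1 mm per 5 N (7 mm at most). It turns against steady friction, about 5 N at the rim; a press under about 6 N slips. More than 16 N on the wheel damages it.
- window (a point): Middle of the number window, level with the cover (unit x 0, y 3, z 100 mm). The white number drum (radius 30 mm, on the thumbwheel's shaft) shows in it. Black numerals 0 to 9, 13 mm tall, 36 degrees (0.628 rad) apart, upright when read from the side with the blank card (their tops towards unit +x).
- drum (a joint): Angle of drum and thumbwheel, rad. Number n is centred in the window at n x 0.628: 0 at 0, 4 at 2.513, 9 at 5.655 (stops at 0 and 5.655). It grows when the wheel's crown is stroked towards unit +x. At the start it reads 0.1 to 1.2.
- bolt (a joint): Lock bolt, m: 0 = fully home (pushed towards unit +y to its stop), 0.022 = fully drawn; starts at 0.018 to 0.022. About 2.5 N friction, stays where left. Its hidden round nose goes between fins on the drum's end: from about 0.010 on it passes only with a number centred within 0.05 to 0.12 rad (it may nudge the drum a little), else it stops short there.
- tab (a point): Middle of the top edge of the bolt's upright steel tab; moves with the bolt. Tab: 26 mm wide (unit x), 8 mm thick (unit y), 22 mm tall from the cover (top 122 mm above the counter), centre at unit x 0, y -70 mm when home, -92 mm fully drawn. Push it from behind or pinch it. Two guide strips 4 mm high flank it.
- tin_a: Bystander: food tin, 74 mm across, 110 mm tall, standing beside the thumbwheel end of the unit. Origin: centre of its underside.
- tin_b: Bystander: flat food tin, 74 mm across, 60 mm tall, standing beyond the unit. Origin: centre of its underside.
- tin_c: Bystander: food tin, 74 mm across, 110 mm tall, standing off to one side. Origin: centre of its underside.
- tape: Bystander: cardboard tape ring, 90 mm across, 25 mm tall, lying beyond the bolt end of the unit. Origin: centre of its underside.
- cards: Bystander: pack of blank shelf cards, 30 x 85 x 18 mm, lying on the robot's side of the unit. Origin: centre of its underside.
- jar: Bystander: jar, 70 mm across, 100 mm tall. Origin: centre of its underside.
- oil: Bystander: bottle, 56 mm across, 150 mm tall. Origin: centre of its underside.

How it is judged (in metres and radians):
On the way, in this order (a step that is already met when the one before it is completed fails the run):
1. the 4 stands in the window while the bolt is still drawn (value of joint drum between 2.3633 and 2.6633 rad and value of joint bolt above 0.011 m), for 0.2 s.
2. the bolt is fully home with the 4 in the window (value of joint drum between 2.3633 and 2.6633 rad and value of joint bolt below 0.003 m), for 0.2 s.
At the end, for the whole second after the job is handed in: The 4 stands still in the window (drum within 0.15 rad of 2.513) and the lock bolt is fully home (within 3 mm of its stop) (all of step 2 and velocity of joint drum between -0.05 and 0.05 rad/s); the robot touches nothing.
It fails at once if more than 16 N on the sprung thumbwheel (contact force between anything else and drum_c0 above 16 N).
It fails at once if a bystander is pushed more than 30 mm or tipped over (distance of any of tin_a, tin_b, tin_c, tape, cards, jar, oil from where it was at the start of the episode above 0.03 m or angle between any of tin_a, tin_b, tin_c, tape, cards, jar, oil's own z axis and vertical above 0.5 rad).
It also fails if it takes over 67 s, if anything falls off the work surface, if the arm or the gripper's body presses on something with over 40 N, if the wrist force passes 120 N, or if a joint passes its speed limit or range.

## Robot

A 6-joint arm with a two-finger parallel gripper is mounted at the origin on the work surface. World frame = base frame: x ahead of the robot, y to its left, z up, the work surface at z = 0. Lengths are in mm, angles in rad, forces in N, time in s.
With the tool pointing down it reaches from about 400 to 825 mm from the base axis. Payload 7 kg.
Tool frame: the origin (TCP) lies at the very end of the fingers, on their centre line; the grasp point (between the pads) lies 19 mm behind it; z points along the fingers, y is the line along which they close (so a half turn about z gives the same grasp; the last joint's range is limited). The gripper opens to 88 mm and grips with 3 to 60 N. Pads are 19 mm wide; open, the fingers measure 130 mm over their backs; the gripper's body (78 mm by 193 mm) begins 47 mm behind the grasp point.
Start: joints at [1.48, 0.359, 0.012, 0, -1.224, -0.288], TCP at [249.626, 627.122, 226.561] pointing down, gripper open.
Joint ranges: [-3.07, 3.07], [-1.43, 2.12], [-1.02, 1.25], [-3.03, 1.67], [-3.05, -0], [-3.03, 3.03]. Speed limits (rad/s): [2.39, 2.39, 3.01, 3.14, 3.14, 3.14].

## Interface

Orientations are given as a unit quaternion [x, y, z, w].
In Python, from plant import bot gives the robot as it stands. Calls block until the motion is done:
- bot.move_ptp(position, orientation): joint-space move of the TCP to a pose.
- bot.line_to(position, velocity=150, ori=None): straight line of the TCP; ori=None keeps the orientation; velocity is the mean speed in mm/s.
- bot.move_joints(angles): joint-space move.
- bot.move_gripper(opening, force=None): finger opening in mm; force is the grip in N (None keeps the last); returns when the fingers have stopped.
- bot.pause(seconds).
- bot.solve_ik(position, orientation): joint angles nearest the present ones, or None.
- bot.read_state(): the state.
- bot.camera(name): name is "scene" or "top"; returns the picture (384x512x3 uint8, red, green, blue); there is no depth.
- bot.get_calibration(name): a dict with "fx", "fy", "cx", "cy" (pixels), "view" (4x4, takes a point from world to camera coordinates). Camera axes: x right, y up, looking along -z (the intrinsics and any distortion apply to the point x, -y, -z); pixel columns grow to the right and rows downward; lengths in mm; the calibration is good to about 2 mm. A picture is of the moment at which its call begins. get_calibration takes no time and is no camera call.
A pose or a line that the arm cannot do raises bot.Unreachable and nothing moves.
- bot.close_job(): hands the job in; it is judged then, once.
The state is a dict: "t": time; "joint_pos": joint angles; "qvel": joint speeds; "tau": joint torques, N m; "tcp_pos": TCP position; "eef_rot": TCP orientation; "contact_force": force on the tool from outside, world axes, zero at the start; "moment": the same for the moment, N m; "width": finger opening in mm; "finger_force": force on a finger pad.
Only numpy, scipy, OpenCV 4.12 (cv2) and the standard library are available. Lean on these libraries where they do the work, as an engineer would, in place of code of your own. Each camera call takes 0.05 s, during which the arm holds its last target. There are 200 camera calls.

## Working session

There is one attempt and no reset: what is moved stays moved. The work goes in short steps, each a Python script; the robot and the scene stay as the last script left them, time stands still between calls to the robot, and variables do not carry over. Pictures are saved under pics/ and viewed, at most 10 in all, crops included, and the job is handed in when it is done.

```bash
ls; mkdir -p pics
python3 - <<'E'
from plant import bot
import cv2,json
for n in("scene","top"):
    im=bot.camera(n); cv2.imwrite(f"pics/{n}0.png",cv2.cvtColor(im,cv2.COLOR_RGB2BGR))
    c=bot.get_calibration(n); print(n,{k:(v.tolist() if hasattr(v,'tolist') else v) for k,v in c.items()})
s=bot.read_state();print(s)
E
```

```text
pics
scene {'fx': 380.72632273349046, 'fy': 380.72632273349046, 'cx': 255.1824977140231, 'cy': 193.6885185936532, 'view': [[0.8729625859683967, 0.4877871137489828, -0.00023486124821312575, -521.6483349917353], [-0.27509245027525486, 0.4927135285416679, 0.8255649717578715, 81.19193496414469], [0.4028156741003575, -0.7206227240744325, 0.5643070283512501, -1499.7231928599772], [0.0, 0.0, 0.0, 1.0]]}
top {'fx': 483.13381321496206, 'fy': 483.13381321496206, 'cx': 252.88129255444605, 'cy': 195.16483739936592, 'view': [[-0.01880431473302737, -0.9998224857292339, -0.0011810070436694858, 9.67903626223256], [0.9945871665950023, -0.01882655419071627, 0.10218575684423369, -602.2480479981422], [-0.10218985170723206, 0.0007469186836395883, 0.9947646336297516, -1523.8069727565073], [0.0, 0.0, 0.0, 1.0]]}
{'t': 0.1, 'joint_pos': array([ 1.48007609e+00,  3.59310507e-01,  1.11500615e-02, -3.06465550e-04,
       -1.22410844e+00, -2.88122426e-01]), 'qvel': array([-0.00113423, -0.00183912,  0.00178337,  0.00251521,  0.00071137,
        0.00079584]), 'tau': array([-1.31422610e-03, -5.84162700e+01,  2.93751615e+01,  7.01537937e+00,
        1.01529653e-02, -5.36487744e-05]), 'tcp_pos': array([249.49543157, 626.72206104, 225.71964909]), 'eef_rot': array([ 9.82103256e-01, -1.88341792e-01, -7.08228819e-05,  7.46891407e-04]), 'contact_force': array([0.44656415, 0.27736466, 0.37763793]), 'moment': array([0.02450623, 0.01306122, 0.02237169]), 'finger_force': 0.0, 'width': 87.61283614200568}
```

View pics/scene0.png

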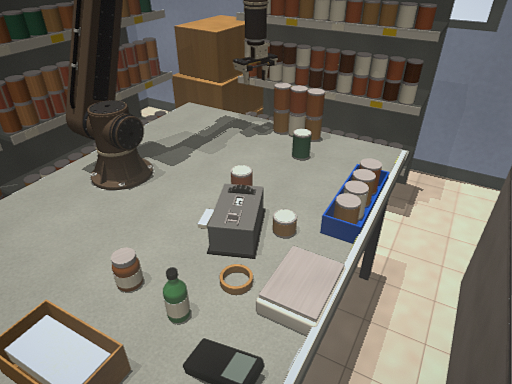

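View pics/top0.png

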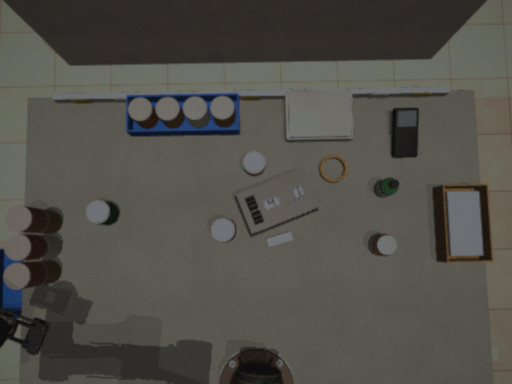

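The scene view shows the unit at about (237,218), with the tall tin behind it at (241,178), the flat tin at (285,222) and the tape at (236,278). In the top view the unit is at (277,202), the wheel slot at (254,209), the tab near (298,192) and the cards at (280,239). I'll zoom in on both.

Run:
```python
import cv2,numpy as np
a=cv2.imread("pics/top0.png")[160:250,220:330]; b=cv2.imread("pics/scene0.png")[165:265,195:275]
a=cv2.resize(a,None,fx=5,fy=5,interpolation=cv2.INTER_CUBIC);a=cv2.convertScaleAbs(a,alpha=1.8)
a=cv2.resize(a,(440,360)); b=cv2.resize(b,(352,440),interpolation=cv2.INTER_CUBIC)
o=np.zeros((440,792,3),np.uint8);o[:360,:440]=a;o[:,440:]=b
cv2.imwrite("pics/z0.png",o)
```

```text
(no output)
```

View pics/z0.png

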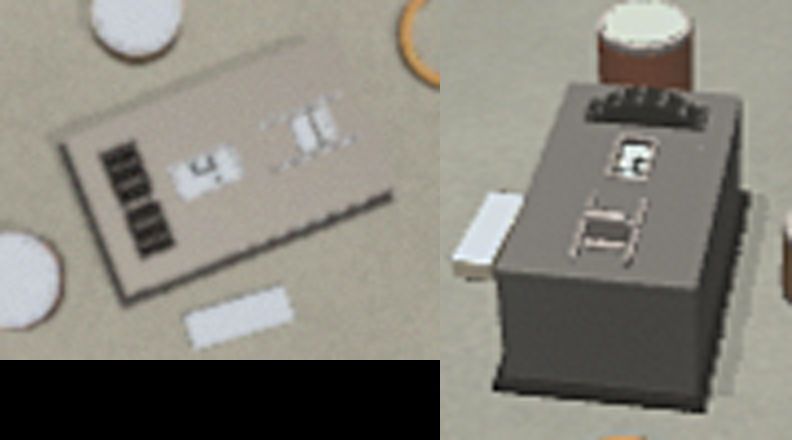

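The top crop shows the slot centred near px (254.5,209.5), the window near (271,203) and the tab near (298,192). Unit +y points left and slightly down, and +x points up and slightly left. Next I'll refine these with masks and cast rays onto the cover plane.

```bash
cat > h.py <<'E'
import cv2,numpy as np
from plant import bot
def ray(n,uv,z):
    c=bot.get_calibration(n);V=np.array(c["view"]);R=V[:3,:3];o=-R.T@V[:3,3]
    d=R.T@np.array([(uv[0]-c["cx"])/c["fx"],-(uv[1]-c["cy"])/c["fy"],-1.])
    return o+d*(z-o[2])/d[2]
def proj(n,p):
    c=bot.get_calibration(n);V=np.array(c["view"]);q=V[:3,:3]@np.array(p,float)+V[:3,3]
    return np.array([c["cx"]+c["fx"]*q[0]/-q[2],c["cy"]-c["fy"]*q[1]/-q[2]])
def shot(n):return cv2.cvtColor(bot.camera(n),cv2.COLOR_RGB2BGR)
E
python3 - <<'E'
from h import *
im=cv2.imread("pics/top0.png");g=cv2.cvtColor(im,cv2.COLOR_BGR2GRAY)
def blobs(m,off,mn=15):
    n,l,s,c=cv2.connectedComponentsWithStats(m.astype(np.uint8))
    for i in range(1,n):
        if s[i,4]>=mn:
            r=cv2.minAreaRect(np.argwhere(l==i)[:,::-1].astype(np.float32)); cc=np.array(r[0])+off
            print(s[i,4],(c[i]+off).round(1),'rect',cc.round(1),np.round(r[1],1),round(r[2],1),'w100',ray("top",cc,100)[:2].round(1),'w0',ray("top",cc,0)[:2].round(1))
x,y=225,160
sub=g[y:248,x:325]; print(np.percentile(sub,[2,10,30,50,70,90,98]))
print('dark');blobs(sub<45,(x,y))
print('white');blobs(sub>112,(x,y))
print("corners z100",[ray("top",(220+u/4,160+v/4),100)[:2].round() for u,v in[(60,145),(127,290),(388,190),(321,45)]])
s=lambda u,v:(195+(u-440)/4.4,165+v/4.4)
for nm,uv in dict(c1=(572,85),c2=(742,100),c3=(697,287),c4=(499,270),win=(634,158),tabtop=(600,208)).items():print(nm,ray("scene",s(*uv),122 if nm=='tabtop' else 100)[:2].round())
E
```

```text
[ 39.  76.  88.  89.  91.  95. 114.]
dark
105 [251.2 203. ] rect [251.2 203. ] [13.2  8.2] 68.2 w100 [571.1   4. ] w0 [579.7   4.3]
97 [256.9 216.9] rect [256.8 216.8] [12.1  8.4] 68.2 w100 [528.5 -12.4] w0 [534.3 -13.2]
white
168 [253.6 164.2] rect [253.5 165. ] [19. 10.] 0.0 w100 [689.   -5.3] w0 [705.6  -5.6]
22 [267.4 205.3] rect [267.  205.5] [6.7 4.5] 26.6 w100 [562.5 -44.3] w0 [570.6 -47.3]
103 [227.7 229.7] rect [228.5 230.5] [17.  7.] 90.0 w100 [488.3  74.8] w0 [491.3  79.9]
155 [279.3 239. ] rect [279.5 238.9] [ 7.  23.7] 71.6 w100 [460. -80.] w0 [461.1 -85.4]
corners z100 [array([593.,  53.]), array([481.,   4.]), array([ 553., -197.]), array([ 667., -149.])]
c1 [484.   0.]
c2 [604.  44.]
c3 [ 680. -158.]
c4 [ 562. -205.]
win [573. -57.]
tabtop [ 599. -142.]
```

The two views agree: unit x lies at about +21° in the world, and the slot is at about (551,-4). Window and slot are 57 mm apart as they should be, and the box centre of (578,-76) also matches. Next I'll close the fingers, go above the slot and feel for the crown.

```bash
cat >> h.py <<'E'
A=np.radians(21.); ux=np.array([np.cos(A),np.sin(A)]); uy=np.array([-np.sin(A),np.cos(A)])
slot=np.array([551.,-4.]); O=slot-60*uy
def W(x,y,z):return [*(O+x*ux+y*uy),z]
a=np.radians(-34.5); Q=[np.cos(a),np.sin(a),0,0]   # tool y along -unit x ... unit x
def F():
    f=np.array(bot.read_state()["contact_force"]);return np.array([f[:2]@ux,f[:2]@uy,f[2]])
def U():
    p=np.array(bot.read_state()["tcp_pos"]);d=p[:2]-O;return np.array([d@ux,d@uy,p[2]])
E
python3 - <<'E'
from h import *
print(bot.solve_ik(W(0,60,180),Q))
bot.move_gripper(0,20); 
bot.move_ptp(W(0,60,190),Q); bot.line_to(W(0,60,126),80); bot.pause(.3)
f0=F();print(bot.read_state()["t"],U(),f0)
z=126
while z>108:
    z-=.5; bot.line_to(W(0,60,z),10); f=F()-f0
    if f[2]>2.5: break
print(z,f,U(),bot.read_state()["t"]); bot.pause(.3); print(F()-f0)
E
```

```text
[ 0.34826839  0.19197212 -0.33040048  0.         -1.04842372  0.01825075]
5.2583 [  0.20116241  59.98312106 126.37533118] [0.35925533 0.21259315 0.04088238]
116.5 [-1.66269729  0.47618451  2.99101207] [6.54710694e-02 6.00113337e+01 1.16691202e+02] 10.0083
[-1.21655153  0.16934792  4.20284616]
```

Contact is at about 117.4 mm, which is plausible since the crown lies between 111 and 121. I'll do a first short stroke with force regulation.

```bash
cat >> h.py <<'E'
def stroke(x0,x1,z,f0,step=2.,v=25,tgt=9.,log=True):
    """stroke from x0 to x1 starting at commanded height z, regulating the press"""
    n=int(np.ceil(abs(x1-x0)/step))
    for x in np.linspace(x0,x1,n+1)[1:]:
        bot.line_to(W(x,60,z),v); f=F()-f0
        if log: print(round(x,1),round(z,2),f.round(1))
        if np.linalg.norm(f)>13.5: z+=.5
        else: z+=np.clip(.08*(f[2]-tgt),-.25,.3)
    return z
E
python3 - <<'E'
from h import *
f0=np.array([.36,.21,.04])
bot.line_to(W(0,60,115.9),10);bot.pause(.2);print(F()-f0)
z=stroke(0,16,115.7,f0)
bot.line_to(W(16,60,140),80);print(bot.read_state()["t"])
bot.line_to(W(-60,60,190),150)
bot.pause(.2);cv2.imwrite("pics/top1.png",shot("top"));cv2.imwrite("pics/scene1.png",shot("scene"));print(bot.read_state()["t"])
def pan(s,n):
    w=proj(n,[*(O+3*uy),97]); 
    m=cv2.getRotationMatrix2D(tuple(w),0,12); m[:,2]+=np.array([130,100])-w
    return cv2.convertScaleAbs(cv2.warpAffine(s,m,(260,200),flags=cv2.INTER_CUBIC),alpha=1.6 if n=="top" else 1)
o=np.vstack([np.hstack([pan(cv2.imread(f"pics/{n}{i}.png"),n) for n in("top","scene")]) for i in(0,1)])
cv2.imwrite("pics/z1.png",o)
E
```

```text
[-1.8599037   1.73760906  5.16193749]
2.0 115.7 [-4.   0.3  6.6]
4.0 115.51 [-4.6  1.2  7.9]
6.0 115.42 [-3.5  1.2  8.4]
8.0 115.37 [-4.   1.6  8.1]
10.0 115.3 [-4.8  0.7  6.7]
12.0 115.11 [-5.   0.2  6.8]
14.0 114.94 [-4.1  1.1  6.7]
16.0 114.75 [-4.3  1.3  7.1]
13.225
14.2833
```

View pics/z1.png

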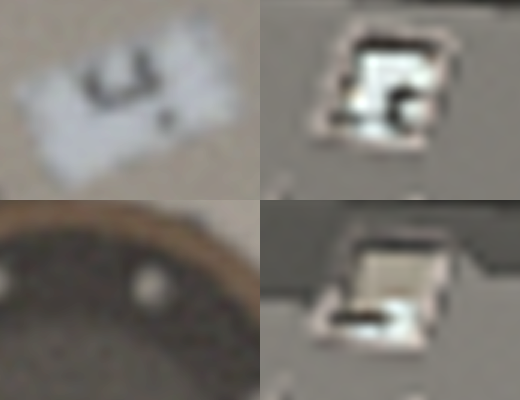

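Top row (before the stroke): the lower half of the 0 is at the window's +x edge and the top of the 1 is just entering, so the drum started at about 0.22. Bottom row (after): the arm hides the window from above, and the scene crop shows that the drum has moved. About 100 mm of rim travel is left, so I'll do two longer strokes and then check from a clear position.

```bash
cat >> h.py <<'E'
def land(x,f0,zs,ze,tgt=6.5):
    bot.line_to(W(x,60,zs),60); z=zs
    while z>ze:
        z-=.4; bot.line_to(W(x,60,z),12); f=F()-f0
        if f[2]>tgt: break
    return z
def look(i):
    bot.line_to([430,170,200],300);bot.pause(.15)
    for n in("top","scene"):cv2.imwrite(f"pics/{n}{i}.png",shot(n))
    def pan(s,n):
        w=proj(n,[*(O+3*uy),97]); m=cv2.getRotationMatrix2D(tuple(w),-21 if n=="top" else 0,16); m[:,2]+=np.array([170,140])-w
        return cv2.convertScaleAbs(cv2.warpAffine(s,m,(340,280),flags=cv2.INTER_CUBIC),alpha=1.6 if n=="top" else 1)
    cv2.imwrite(f"pics/z{i}.png",np.hstack([pan(cv2.imread(f"pics/{n}{i}.png"),n) for n in("top","scene")]))
E
python3 - <<'E'
from h import *
bot.line_to(W(-15,60,125),150)
for k in range(2):
    bot.pause(.25);f0=F()
    z=land(-15,f0,119,113.5); print("land",z,(F()-f0).round(1),f0.round(2))
    stroke(-15,15,z,f0,step=2.5,v=25,tgt=9)
    bot.line_to(W(15,60,125),100)
    if k==0: bot.line_to(W(-15,60,125),150)
print(bot.read_state()["t"])
look(2);print(bot.read_state()["t"])
E
```

```text
land 114.19999999999993 [-0.2  1.4  7.4] [-0.54 -0.5   0.23]
-12.5 114.2 [-3.5  1.9  8.5]
-10.0 114.16 [-5.2  2.   9.4]
-7.5 114.19 [-5.   1.2 11.2]
-5.0 114.37 [-3.8  1.3 11.8]
-2.5 114.59 [-3.5  1.  10.3]
0.0 114.7 [-4.1  2.3 10.4]
2.5 114.81 [-4.5  1.   9.1]
5.0 114.81 [-2.9  1.7  9.6]
7.5 114.86 [-3.   1.4  8.3]
10.0 114.81 [-2.9  1.4  8.4]
12.5 114.76 [-2.4 -0.   8.4]
15.0 114.71 [-2.2  0.2  7.3]
land 114.19999999999993 [0.1 0.3 6.8] [-0.85  0.45 -0.19]
-12.5 114.2 [-2.8  0.9  9.6]
-10.0 114.25 [-4.3  0.  10.4]
-7.5 114.36 [-4.4  1.3 10. ]
-5.0 114.44 [-3.8  0.6 11.5]
-2.5 114.64 [-3.8  1.  10.2]
0.0 114.74 [-3.3  0.6 11. ]
2.5 114.9 [-3.5  0.4  9.5]
5.0 114.94 [-2.6 -0.1 10.2]
7.5 115.03 [-2.3  0.2  9. ]
10.0 115.03 [-3.   0.1  8.5]
12.5 114.99 [-2.  -0.9  8.4]
15.0 114.94 [-3.  -0.2  7.4]
28.8083
29.9667
```

View pics/z2.png

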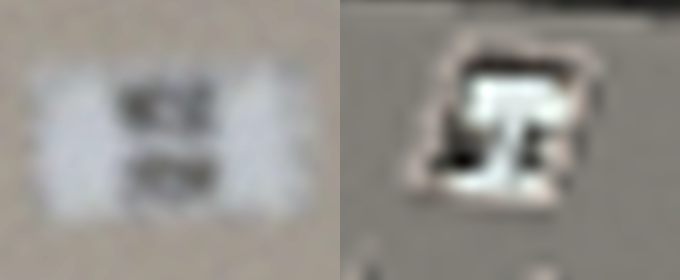

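In the top view, the wide bottom of the 2 sits above and the top of the 3 below, with the gap about 4 px below the window centre. That makes the drum about 1.55, consistent with the travel, so about 50 mm of rim travel remains. I'll stroke 28 + 22 mm and check.

Run:
```python
from h import *
bot.line_to(W(-14,60,125),300);bot.pause(.2);f0=F()
for x in(14,11):
    z=land(-x,f0,115.2,113.8); print("land",z,(F()-f0).round(1))
    stroke(-x,x,z,f0,step=2.8,v=30,tgt=8.7,log=False)
    bot.line_to(W(x,60,122),100)
    if x==14: bot.line_to(W(-11,60,122),150)
print(bot.read_state()["t"])
look(3);print(bot.read_state()["t"])
```

```text
land 113.99999999999999 [0.3 3.5 7.8]
land 114.8 [-0.8  1.5  7.5]
37.9583
39.1167
```

View pics/z3.png

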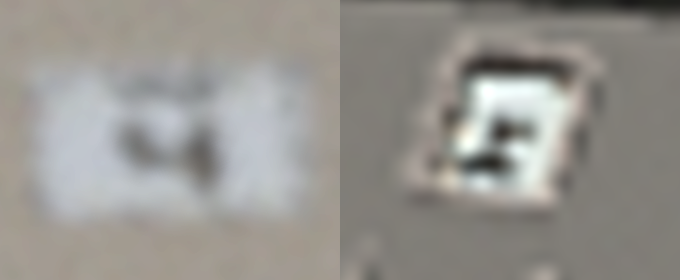

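The 4 is in the window but centred about row 155, against the window middle at about row 143. That leaves roughly 0.09 rad, so I'll add a stroke of about 5 mm and then push the bolt.

Run:
```python
from h import *
bot.line_to(W(-3,60,125),300);bot.pause(.2);f0=F()
z=land(-3,f0,116.2,114); print("land",z,(F()-f0).round(1))
stroke(-3,2.5,z,f0,step=1.9,v=15)
bot.line_to(W(2.5,60,125),100)
look(4);print(bot.read_state()["t"])
```

```text
land 114.99999999999999 [1.5 5.1 7.4]
-1.2 115.0 [-2.5  4.9  8.6]
0.7 114.97 [-3.7  4.5  9.6]
2.5 115.02 [-4.6  5.4  9.1]
43.4917
```

View pics/z4.png

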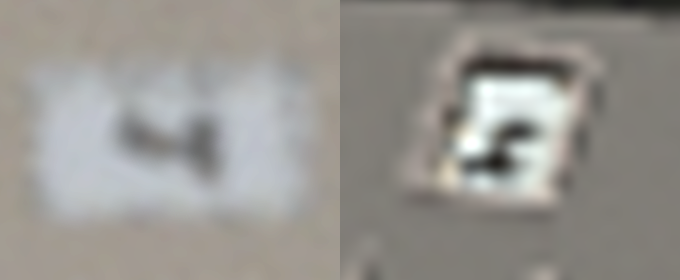

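The 4 is now centred (rows 107–183, middle about 145). Next I'll push the bolt from behind its tab.

Run:
```python
from h import *
bot.line_to(W(0,-112,160),300);bot.line_to(W(0,-112,109),100);bot.pause(.2);f0=F();print(U(),bot.read_state()["t"])
y=-112;z=0
while y<-78:
    y+=1.5; bot.line_to(W(0,y,109),25); f=F()-f0; print(y,U()[1].round(1),f.round(1))
    if f[1]<-14: break
bot.pause(.2);print(U(),F()-f0,bot.read_state()["t"])
```

```text
[   0.44954902 -112.1593774   109.8332814 ] 45.775
-110.5 -110.4 [-0.5  0.   1.1]
-109.0 -108.9 [0.2 0.7 1.2]
-107.5 -107.4 [ 0.9 -0.   1. ]
-106.0 -105.9 [ 1.4 -0.5  1.6]
-104.5 -104.5 [0.2 0.4 1.1]
-103.0 -103.1 [ 0.4 -0.7  0.6]
-101.5 -101.5 [ 0.4 -1.9  0.6]
-100.0 -99.9 [ 1.4 -1.1  1.1]
-98.5 -98.3 [ 0.8 -1.   1.5]
-97.0 -96.8 [ 0.1 -1.   0.9]
-95.5 -95.4 [ 0.7 -2.   1. ]
-94.0 -93.9 [ 1.1 -0.9  0.6]
-92.5 -92.4 [ 0.9 -1.8  0.7]
-91.0 -90.9 [ 1.9 -1.   1.3]
-89.5 -89.4 [ 1.7 -0.5  1.2]
-88.0 -87.9 [ 1.2 -1.7  0.9]
-86.5 -86.4 [ 0.6 -1.   1.7]
-85.0 -85.0 [ 2.  -2.   1.1]
-83.5 -84.8 [ 1.9 -9.3 -2.5]
-82.0 -84.6 [  1.  -16.6  -5.8]
[ 8.49901841e-02 -8.46444595e+01  1.09135402e+02] [  1.13185632 -15.64409221  -4.09109886] 50.975
```

The bolt moved about 18 mm and met a hard stop at unit y ≈ -84.7, where home was expected (about -83.5). A jam at 10 mm would have shown up near -93. I'll back off and verify.

Run:
```python
from h import *
bot.line_to(W(0,-90,109),60);bot.line_to(W(0,-100,170),200)
look(5);print(bot.read_state()["t"])
im=cv2.imread("pics/top5.png");old=cv2.imread("pics/top0.png")
def pan(s):
    w=proj("top",[*(O-45*uy),100]); m=cv2.getRotationMatrix2D(tuple(w),-21,8); m[:,2]+=np.array([260,130])-w
    return cv2.convertScaleAbs(cv2.warpAffine(s,m,(520,260),flags=cv2.INTER_CUBIC),alpha=1.6)
cv2.imwrite("pics/z5.png",np.vstack([pan(old),pan(im)]))
print(proj("top",W(0,-70,122)),proj("top",W(0,-92,122)))
```

```text
53.35
[293.69492783 192.87659602] [300.39793988 190.16332344]
```

View pics/z5.png

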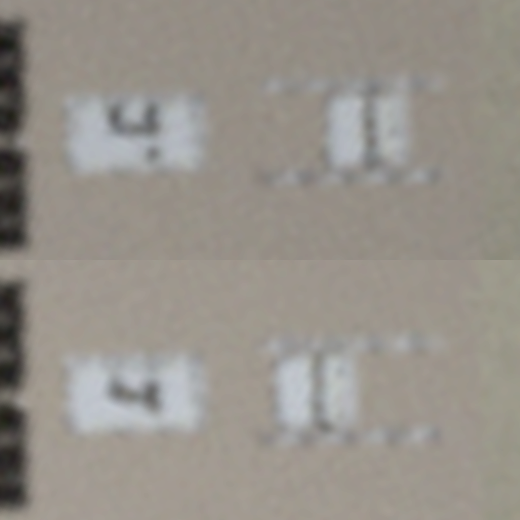

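The 4 is centred and the tab has moved 19 mm (51 px) towards +y to its stop, so the bolt is home. The robot is clear, so I'll hand in.

```bash
python3 -c "
from plant import bot
print(bot.close_job())"
```

```text
the job is handed in; nothing more can be done
None
```

I handed the job in at about 53 s of the 67 s allowed: the 4 is centred in the window, the bolt moved 19 mm to a firm stop (taken as fully home), and no bystander was approached, though I did not measure the tins and other things again afterwards.

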